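# Lock the sample carrier with two sprung pins

## Robot

A 6-joint arm with a two-finger parallel gripper is mounted at the origin on a cart in front of the work surface, level with it; the furniture and walls round the work are solid. World frame = base frame: x ahead of the robot, y to its left, z up, the work surface at z = 0. Lengths are in m, angles in rad, forces in N, time in s.
With the tool pointing down it reaches from about 0.325 to 0.775 m from the base axis. Payload 5.5 kg.
Tool frame: the origin (TCP) lies at the very end of the fingers, on their centre line; the grasp point (between the pads) lies 19 mm behind it; z points along the fingers, y is the direction in which the jaws open and shut (so a half turn about z gives the same grasp; the last joint's range is limited). The gripper opens to 85 mm and grips with 20 to 120 N. Pads are 22 mm wide; open, the fingers measure 114 mm over their backs; the gripper's body (76 mm by 85 mm) begins 54 mm behind the grasp point. The pads swing forward as they close: fully open they stand 13 mm farther back than shut.
Start: joints at [1.244, 0.091, 1.231, -0, 1.82, -0.057], TCP at [0.16, 0.578, 0.197] pointing down, gripper open.
Joint ranges: [-2.87, 2.87], [-0.86, 2.18], [0.17, 2.46], [-1.51, 4.65], [0.06, 2.69], [-2.65, 2.65]. Speed limits (rad/s): [2.57, 2.57, 3.01, 3.14, 3.14, 3.14].

## Interface

Orientations are given as a unit quaternion [w, x, y, z].
In Python, from cell import manip gives the robot as it stands.
- The arm moves only by the tool drive_tool, never from a script. Its argument "motion" is a list of rows, each a list of 4 numbers: the shift along the world's x, y, z in mm, then the turn about the world's z in rad. In form: [[dx, dy, dz, yaw], ...]. A call has 1 to 12 rows; each row is the pose to reach, as a shift and turn from the pose commanded when the call began; what a row does not reach only later rows make up. A row lasts 1/10 s, in which the tool goes at most 50 mm and 8.59 degrees, less where a joint would pass 70% of its speed; a pose out of reach is approached as far as the arm can. A call with a gripper value outside its range is refused whole. "hand" is the gripper command: -1 is fully open, 1 is shut, values between are in proportion, set as the call begins (left out, the last holds). The fingers move at their own pace and stop on an object; "newtons" is the grip in N (left out, the last holds). Time passes only in rows, so rows that repeat a pose let the fingers close. It gives the time, the measured TCP pose, the force and the opening at its end, in the units of the state.
- manip.get_obs(): the state, without advancing time (a new reading comes with each control period).
- manip.camera(name): name is "scene" or "side" or "wrist"; returns a dict with "img" (384x512x3 uint8, red, green, blue), "z_map" (384x512 float32, m along the optical axis (not along the pixel's ray), 0 where there is no reading), "fx", "fy", "cx", "cy" (pixels), "R" (3x3) and "t" (3): a world point X has camera coordinates R X + t. Camera axes: x right, y down, z forward; pixel columns grow to the right and rows downward; lengths in m; the calibration is good to about 2 mm. A picture is of the moment at which its call begins.
- manip.sign_off(): hands the job in, once; it reports no verdict.
Trained networks look in the newest picture that a camera, given by its name, has taken for a name from the list of things; names that differ only in an ending like _2 or _b are one class to them, and where a whole thing is asked for, a point or a joint stands for the part that bears it (a point fixed in the world has none). Each returns a list of dicts, best first, with "p" (0 to 1); they miss things now and then, are a little off and sometimes report something else, mostly with a low value. They report only what shows in the picture. A call takes as long as a camera call. They do not tell look-alikes from the thing itself.
- manip.spot_in(camera, name): "position" ([column, row] as shares, 0 to 1, of the picture: columns of its width, rows of its height, amid what is visible of it).
The state is a dict: "time": time; "joint_pos": joint angles; "joint_velocities": joint speeds; "joint_torque": joint torques, N m; "eef_pos": TCP position; "ee_rot": TCP orientation; "ft_force": force on the tool from outside, world axes, zero at the start; "ft_torque": the same for the moment, N m; "width": opening from 0.0 (shut) to 1.0 (fully open).
Only numpy, scipy, OpenCV 4.12 (cv2) and the standard library are available. Lean on these libraries where they do the work, as an engineer would, in place of code of your own. Each camera call takes 0.05 s, during which the arm holds its last target. There are 200 camera calls.

## Task

Push the sample carrier along its guides in the clamping fixture until it is fully home against the end stop, then pick up the mallet and strike the fixture's two sprung locking pins down with quick blows, one pin after the other, until each is fully home. Finally stand the mallet back on its head on its round rubber pad, as it stood, and let go; leave the other things on the bench where they are.

Things in the scene. Friction and masses are not known exactly. Their poses are not given: they have to be found in the camera images.
- fixture: Fixed clamping fixture (place and yaw vary); mm in its frame: base plate 210 x 130 x 12 with two guide rails along x (tops z 26), a dark end stop at +x (face x = 93, top z 34) and a bridge over x = 27 to 59, y = -65 to 65 (underside z 34, top z 56) that carries two pins at x = 43, y = +30 and -30. Origin: centre of the underside, z up; the carrier is pushed home to +x.
- carrier: Loose 0.35 kg plate 120 x 88 x 12 mm between the rails (1.5 mm play), white tile, two 18 mm square holes at x 10, y +-30, upright push flange at its rear end (x -60 to -52, 88 wide, top 50 above bench). Origin: centre of underside, x to the stop. Starts 20 to 60 mm short; home its origin is at x = +33 in the fixture's frame (3 mm short counts). Unless home, the pins land on the plate and stop half-way.
- pin_left (a joint): Travel of the pin at fixture y = +30 mm: 0 up, 0.022 m fully down, cap on its brass collar; over 0.018 counts as down. Held by a sprung collet: it gives way at about 10 to 11 N and stays where it is driven. Each pin must be struck: driven faster than 0.08 m/s within its first 16 mm; a slow press does not count. Further blows may finish it.
- pin_right (a joint): The same for the right pin, at x = +43, y = -30 mm in the fixture's frame.
- pin_left_top (a point): Centre of the flat top of the left pin's round steel cap (20 mm diameter, 6 mm thick); 88 mm above the bench when up, 66 mm when down. The pin's shank is 10 mm thick.
- pin_right_top (a point): The same for the right pin; the pins stand 60 mm apart.
- mallet: Mallet, 0.34 kg, standing on its head on the rubber pad: upright grey cylinder head 44 mm diameter, 70 high, steel band; level wooden handle 16 wide, 20 high, its axis 35 mm above the face, along the mallet's -x from 20 to 140 mm from the head's axis. Origin: centre of the head's lower (striking) face, z up. Balance point 10 mm from the head's axis towards the handle.
- mallet_face (a point): Centre of the mallet head's lower, striking face (same point as the mallet's origin).
- mallet_handle (a point): A point on the axis of the mallet's handle, 48 mm from the head's axis, a good place to grip across the handle.
- rest_pad: Fixed round black rubber pad, 110 mm diameter, 4 mm thick, on which the mallet stands. Origin: centre of its underside.
- reagent_bottle2: Bystander: lab bottle with blue screw cap, 57 mm diameter, 110 mm high, taller than the pins; stands close beside one long side of the fixture. Origin: centre of its underside, as for all bystanders.
- tape_roll: Bystander: roll of tape lying flat, 68 mm diameter, 19 mm high, beside the other long side of the fixture.
- petri_dish: Bystander: petri dish, 64 mm diameter, 18 mm high.
- erlenmeyer: Bystander: conical flask with foil cap, 64 mm diameter, 104 mm high.
- notebook: Bystander: dark blue notebook, 150 x 108 x 13 mm.
Mind the look-alikes: they are no part of the job. Of the things that look like the rest_pad, take the one that is nearest to the robot's base at the start. What is shaped like the carrier but pink is not meant.

How it is judged:
On the way, in this order (a step that is already met when the one before it is completed fails the run):
1. the carrier is home against the end stop (within 3 mm), both pins still up (x of carrier in the frame of fixture above 0.03 m and value of joint each of pin_left, pin_right below 0.004 m), for 0.2 s.
2. one pin is struck with the mallet: driven down faster than 0.08 m/s (((velocity of joint pin_left above 0.08 m/s and value of joint pin_left between 0.0005 and 0.016 m and distance between mallet_face and pin_left_top below 0.035 m and value of joint pin_right below 0.004 m) or (velocity of joint pin_right above 0.08 m/s and value of joint pin_right between 0.0005 and 0.016 m and distance between mallet_face and pin_right_top below 0.035 m and value of joint pin_left below 0.004 m))).
3. with the first pin down, the other is struck in the same way (((velocity of joint pin_left above 0.08 m/s and value of joint pin_left between 0.0005 and 0.016 m and distance between mallet_face and pin_left_top below 0.035 m and value of joint pin_right above 0.018 m) or (velocity of joint pin_right above 0.08 m/s and value of joint pin_right between 0.0005 and 0.016 m and distance between mallet_face and pin_right_top below 0.035 m and value of joint pin_left above 0.018 m))).
At the end, for the whole second after the job is handed in: The carrier is home against the stop (within 3 mm), both pins are down (over 18 mm of their 22 mm), and the mallet stands still on its head on the rubber pad, its head's axis within 35 mm of the pad's centre (x of carrier in the frame of fixture above 0.03 m and value of joint each of pin_left, pin_right above 0.018 m and horizontal distance between mallet and rest_pad below 0.035 m and angle between mallet's own z axis and vertical below 0.1 rad and height (world z) of mallet between 0.001 and 0.008 m and linear speed of mallet below 0.02 m/s and contact force between mallet and rest_pad above 0.5 N); the robot touches nothing.
It fails at once if a bystander is moved by more than 25 mm or tipped (distance of any of reagent_bottle2, tape_roll, petri_dish, erlenmeyer, notebook from where it was at the start of the episode above 0.025 m or angle between any of reagent_bottle2, tape_roll, petri_dish, erlenmeyer, notebook's own z axis and vertical above 0.4 rad).
It fails at once if a pin is pushed down by the gripper itself (contact force between the fingers and fixture above 2 N and velocity of joint any of pin_left, pin_right above 0.02 m/s).
It also fails if it takes over 61 s, if anything falls off the work surface, if the arm or the gripper's body presses on something with over 40 N, if the wrist force passes 120 N, or if a joint passes its speed limit or range.

## Working session

There is one attempt and no reset: what is moved stays moved. The work goes in short steps, Python scripts to look and compute and a tool call to move; the robot and the scene stay as the last step left them, time stands still between calls to the robot, and variables do not carry over. Pictures are saved under pics/ and viewed, about 8 in all and at most 12, crops included, and the job is handed in when it is done.

Besides the shell and the picture viewer there is one more tool, called after "Request:" by a JSON object that holds its "fn" and its "kwargs". drive_tool: Moves the arm, as the interface text tells. Its arguments: {"type":"object","properties":{"motion":{"type":"array"},"hand":{"type":"number"},"newtons":{"type":"number"}},"required":["motion"]}

```bash
mkdir -p pics; cat > h.py <<'E'
import numpy as np,cv2
from cell import manip
def cam(n):
    c=manip.camera(n); c['R']=np.array(c['R']); c['t']=np.array(c['t']); return c
def cloud(c):
    z=c['z_map']; v,u=np.mgrid[:z.shape[0],:z.shape[1]]
    P=np.stack([(u-c['cx'])/c['fx']*z,(v-c['cy'])/c['fy']*z,z],-1)
    W=(P-c['t'])@c['R']; W[z==0]=np.nan; return W
def save(c,f,s=1.5):
    cv2.imwrite('pics/'+f,cv2.resize(c['img'][:,:,::-1],None,fx=s,fy=s))
E
python3 - <<'E'
from h import *
np.set_printoptions(precision=3,suppress=True)
ims=[]
for n in ['scene','side']:
    c=cam(n); W=cloud(c); np.savez(n+'.npz',W=W,**{k:c[k] for k in c})
    save(c,n+'.png'); print(n,'campos',-c['R'].T@c['t'])
    for o in ['fixture','carrier','pin_left_top','mallet','mallet_handle','rest_pad','reagent_bottle2','tape_roll','petri_dish','erlenmeyer','notebook']:
        for d in manip.spot_in(n,o)[:4]:
            x,y=d['position']; u=int(x*512);v=int(y*384)
            print(o,round(d['p'],2),(u,v),W[min(v,383),min(u,511)])
print(manip.get_obs())
E
```

```text
scene campos [0.076 0.402 0.985]
fixture 0.87 (285, 195) [ 0.525 -0.182  0.042]
carrier 0.9 (298, 179) [ 0.546 -0.27   0.03 ]
carrier 0.82 (368, 158) [ 0.443 -0.532  0.015]
pin_left_top 0.59 (284, 194) [ 0.529 -0.181  0.044]
pin_left_top 0.19 (314, 213) [ 0.429 -0.218  0.003]
mallet 0.7 (201, 263) [0.512 0.171 0.075]
mallet_handle 0.63 (200, 261) [0.519 0.168 0.073]
rest_pad 0.97 (190, 281) [0.524 0.211 0.003]
rest_pad 0.74 (286, 196) [ 0.521 -0.182  0.04 ]
rest_pad 0.72 (147, 306) [0.548 0.338 0.005]
reagent_bottle2 0.87 (259, 170) [ 0.637 -0.176  0.077]
tape_roll 0.74 (315, 220) [ 0.404 -0.19   0.018]
petri_dish 0.82 (274, 265) [0.389 0.011 0.015]
petri_dish 0.69 (204, 261) [0.543 0.144 0.008]
erlenmeyer 0.82 (205, 196) [0.691 0.009 0.057]
erlenmeyer 0.4 (249, 152) [ 0.762 -0.251  0.015]
notebook 0.6 (248, 149) [ 0.775 -0.259  0.014]
notebook 0.43 (291, 186) [ 0.515 -0.194  0.085]
side campos [0.504 0.952 0.53 ]
fixture 0.59 (268, 205) [ 0.54  -0.203  0.027]
fixture 0.2 (204, 227) [0.708 0.015 0.047]
carrier 0.83 (295, 176) [ 0.446 -0.477  0.037]
carrier 0.82 (267, 205) [ 0.543 -0.
[... 340 characters left out ...]
0.069]
reagent_bottle2 0.54 (205, 197) [ 0.764 -0.277  0.015]
tape_roll 0.55 (304, 209) [ 0.42  -0.232  0.006]
petri_dish 0.77 (321, 242) [0.385 0.017 0.02 ]
erlenmeyer 0.66 (204, 226) [0.707 0.016 0.051]
notebook 0.95 (205, 201) [ 0.757 -0.24   0.015]
{'time': 1.2, 'joint_pos': array([ 1.244,  0.091,  1.231, -0.   ,  1.82 , -0.057]), 'joint_velocities': array([-0.001, -0.001, -0.001,  0.   ,  0.001,  0.001]), 'joint_torque': array([  0.   , -45.849, -41.808,  -0.   ,   0.001,   0.   ]), 'eef_pos': array([0.16 , 0.578, 0.197]), 'ee_rot': array([0.   , 0.134, 0.991, 0.   ]), 'ft_force': array([-0.597, -0.349,  0.061]), 'ft_torque': array([ 0.049, -0.014, -0.011]), 'width': 0.9984151542137992}
```

View scene.

View pics/scene.png

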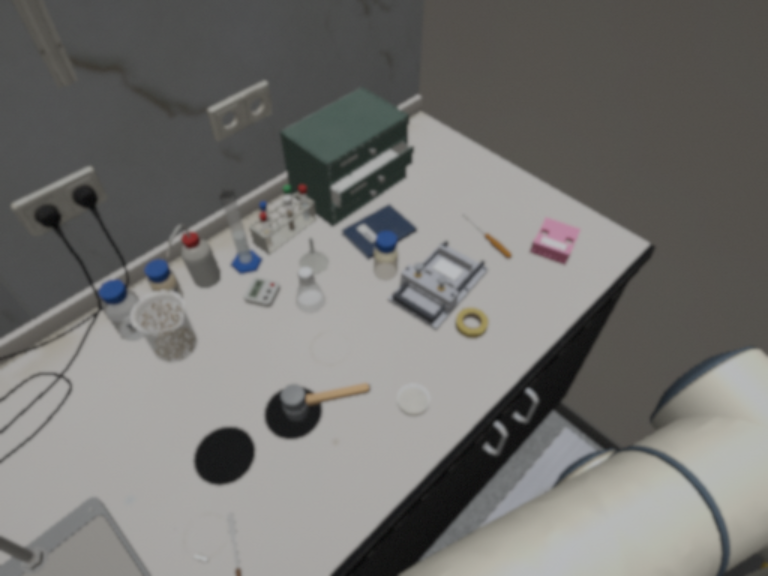

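```bash
python3 - <<'E'
from h import *
np.set_printoptions(precision=4,suppress=True)
# top-down orthographic maps (1 px = 1 mm*0.75) from both clouds: colour
H=np.full((900,1100),-1.0); img=np.zeros((900,1100,3),np.uint8)
for n in ['side','scene']:
    d=np.load(n+'.npz'); W=d['W']; I=d['img']
    ok=np.isfinite(W[...,0])&(W[...,2]<.15)&(W[...,2]>-.01)
    X=W[ok]; C=I[ok]; o=np.argsort(X[:,2]); X=X[o];C=C[o]
    r=(860-X[:,0]*1000).astype(int); c=(480-X[:,1]*1000).astype(int)
    k=(r>=1)&(r<899)&(c>=1)&(c<1099)
    for dr in (0,1):
        for dc in (0,1): 
            img[r[k]+dr,c[k]+dc]=C[k]
cr=img[60:560,80:1080]
cv2.imwrite('pics/top.png',cv2.resize(cr[:,:,::-1],(800,400)))
c=np.load('scene.npz')['img']; cv2.imwrite('pics/crop.png',cv2.resize(c[130:340,120:400,::-1],None,fx=2.8,fy=2.8,interpolation=cv2.INTER_CUBIC))
E
```

```text
(no output)
```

View pics/crop.png

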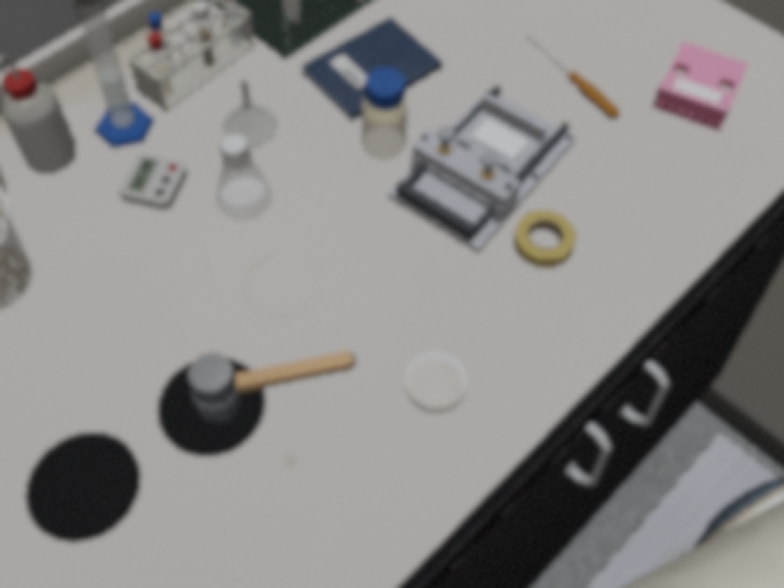

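Two black discs resemble the pad: scene pixel (190,281), at about (0.52, 0.21), which has the mallet standing on it, and (147,306), at about (0.55, 0.34), which is empty. The first is nearer the base, so it is the rest pad, and the crop shows it clearly. The grey carrier is in the fixture. The pink one at (368,158) is the decoy. The fixture's +x (dark stop, bridge side) points towards world +y, and the flange is on the −y side. I'll move the wrist camera over the fixture next.

Request:
{"fn": "drive_tool", "kwargs": {"motion": [[360, -730, 90, 0], [360, -730, 90, 0], [360, -730, 90, 0], [360, -730, 90, 0], [360, -730, 90, 0], [360, -730, 90, 0], [360, -730, 90, 0], [360, -730, 90, 0], [360, -730, 90, 0], [360, -730, 90, 0], [360, -730, 90, 0], [360, -730, 90, 0]], "hand": 1}}

```text
time: 2.4
eef_pos: [0.4241, 0.0414, 0.2636]
ee_rot: [0.001, 0.135, 0.991, 0.0]
ft_force: [0.3, 0.7, 0.4]
width: -0.0
```

```bash
python3 - <<'E'
from h import *
np.set_printoptions(precision=3,suppress=True)
c=cam('wrist'); W=cloud(c); np.savez('w1.npz',W=W,**c); save(c,'w1.png'); print(-c['R'].T@c['t'],c['R']); print(W[192,256])
E
```

```text
[0.349 0.061 0.44 ] [[ 0.266  0.964 -0.001]
 [ 0.919 -0.254  0.301]
 [ 0.29  -0.081 -0.954]]
[ 0.476  0.025 -0.001]
```

View pics/w1.png

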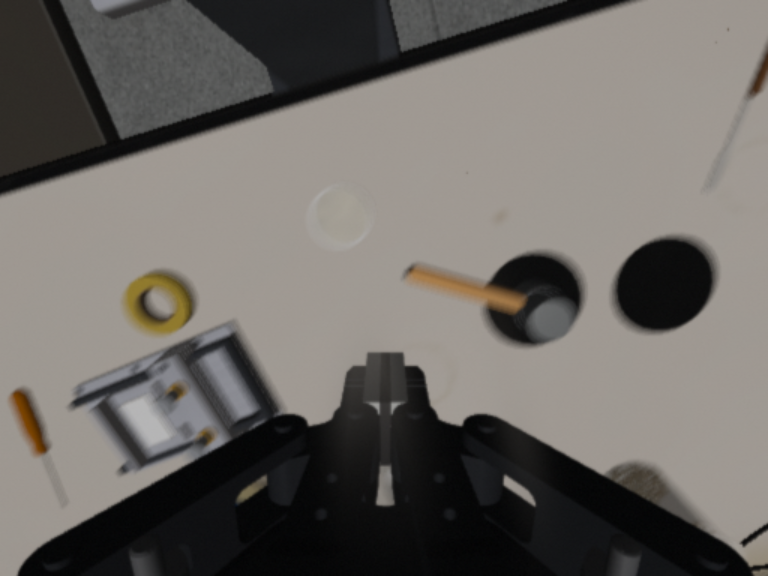

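```bash
cat > m.py <<'E'
from h import *
np.set_printoptions(precision=4,suppress=True)
def seg(W,box,zr):
    x0,x1,y0,y1=box
    k=(W[...,0]>x0)&(W[...,0]<x1)&(W[...,1]>y0)&(W[...,1]<y1)&(W[...,2]>zr[0])&(W[...,2]<zr[1])
    return W[k]
def rect(P,nm):
    if len(P)<15: print(nm,len(P)); return
    (c,s,a)=cv2.minAreaRect((P[:,:2]*1000).astype(np.float32)); m=P.mean(0)
    w,v=np.linalg.eigh(np.cov(P[:,:2].T)); d=v[:,1]
    print(nm,len(P),'rect c',np.round(c,1),'size',np.round(s,1),'ang',round(a,1),'mean',np.round(m*1000,1),'pca',round(np.degrees(np.arctan2(d[1],d[0])),1))
def run(f):
    print(f); W=np.load(f)['W']
    F=(.42,.62,-.34,-.08)
    rect(seg(W,F,(.052,.062)),'bridge'); rect(seg(W,F,(.08,.095)),'caps'); rect(seg(W,F,(.042,.0515)),'flange'); rect(seg(W,F,(.008,.0155)),'base')
    M=(.4,.62,.02,.29)
    rect(seg(W,M,(.067,.082)),'head'); rect(seg(W,M,(.042,.055)),'handle')
    I=np.load(f)['img']; k=(I.max(-1)<45)&(W[...,0]>.4)&(W[...,0]<.62)&(W[...,1]>.1)&(W[...,1]<.272)&(abs(W[...,2])<.01); rect(W[k],'pad')
E
python3 - <<'E'
from m import *
for f in ['scene','side','w1']: run(f+'.npz')
E
```

```text
scene.npz
bridge 326 rect c [ 541.8 -241.1] size [129.2 126.1] ang 7.2 mean [ 534.3 -198.6   56.9] pca -173.3
caps 55 rect c [ 536.6 -196.1] size [77.9 18.9] ang 6.5 mean [ 534.3 -195.4   88.8] pca -173.0
flange 132 rect c [ 540.6 -242.7] size [126.4 129.2] ang 7.0 mean [ 539.6 -242.1   47.2] pca 103.6
base 449 rect c [ 515.4 -242.1] size [184.1 211.6] ang 7.9 mean [ 521.3 -207.7   12.6] pca 88.0
head 196 rect c [525.3 182.6] size [41.9 40.3] ang 34.6 mean [524.5 182.6  74.1] pca 165.6
handle 290 rect c [491.2 132.6] size [163.3  25.1] ang 64.0 mean [486.3 124.5  48.4] pca 62.7
pad 505 rect c [523.9 198.1] size [97.8 74.8] ang 29.1 mean [521.2 201.5   5. ] pca -146.9
side.npz
bridge 205 rect c [ 543.3 -241.5] size [129.7 125.9] ang 7.6 mean [ 538.7 -196.6   57. ] pca -178.2
caps 42 rect c [ 538.3 -196.6] size [76.9 20.2] ang 10.3 mean [ 540.5 -194.7   88.2] pca -172.8
flange 168 rect c [ 544.5 -243.4] size [129.1 133.4] ang 8.2 mean [ 540.6 -219.6   46.9] pca 95.2
base 170 rect c [ 515.  -240.3] size [185.8 208.7] ang 7.4 mean [ 521.5 -169.3   12.4] pca 170.7
head 194 rect c [526.7 1
[... 230 characters left out ...]
00.3   5.5] pca 174.0
w1.npz
bridge 1244 rect c [ 534.7 -243.3] size [116.4 123.7] ang 7.2 mean [ 524.1 -197.1   56.5] pca -171.8
caps 270 rect c [ 534.7 -197.5] size [77.  19.9] ang 7.9 mean [ 531.6 -196.9   87.8] pca -172.6
flange 682 rect c [ 535.2 -244.9] size [117.6 128.4] ang 6.9 mean [ 537.  -252.8   47.5] pca 105.5
base 1773 rect c [ 514.7 -243.2] size [183.2 209.7] ang 8.0 mean [ 514.5 -205.9   12.3] pca 77.2
head 719 rect c [524.2 179.4] size [42.  41.1] ang 76.4 mean [523.3 178.7  73.4] pca -142.4
handle 967 rect c [494.7 121.3] size [150.7  39.5] ang 64.4 mean [485.1 118.1  47.9] pca 60.5
pad 1246 rect c [524.7 197.3] size [100.3 132.9] ang 14.4 mean [518.2 180.4   4. ] pca 132.3
```

Request:
{"fn": "drive_tool", "kwargs": {"motion": [[60, -180, 20, -0.15], [80, -230, 20, -0.3], [80, -230, 20, -0.3], [80, -230, 20, -0.3], [80, -230, 20, -0.3], [80, -230, 20, -0.3], [80, -230, 20, -0.3]]}}

```text
time: 3.15
eef_pos: [0.5037, -0.1871, 0.2822]
ee_rot: [-0.001, 0.282, 0.959, 0.0]
ft_force: [-0.1, 0.2, -1.5]
width: 0.002
```

```bash
python3 - <<'E'
from m import *
c=cam('wrist'); W=cloud(c); np.savez('w2.npz',W=W,**c); save(c,'w2.png')
run('w2.npz')
for o in ['pin_left_top','pin_right_top','carrier']:
    for d in manip.spot_in('wrist',o)[:3]:
        x,y=d['position']; u=int(x*512);v=int(y*384); print(o,round(d['p'],2),(u,v),W[min(v,383),min(u,511)])
E
```

```text
w2.npz
bridge 1451 rect c [ 541.8 -243.2] size [129.8 122.9] ang 7.5 mean [ 531.1 -197.8   56.3] pca -172.1
caps 304 rect c [ 535.9 -198.1] size [79.7 18.8] ang 7.8 mean [ 534.2 -198.    87.9] pca -172.6
flange 392 rect c [ 541.  -244.8] size [127.7 126. ] ang 7.5 mean [ 545.3 -280.8   48.5] pca 103.4
base 2931 rect c [ 514.7 -243.8] size [184.  208.9] ang 7.3 mean [ 530.9 -226.3   12.2] pca 96.9
head 366 rect c [520.6 165. ] size [14.9 39.7] ang 71.9 mean [520.7 164.2  72. ] pca 162.3
handle 1553 rect c [496.5 118.5] size [148.5  44.5] ang 64.5 mean [489.7 118.4  47.8] pca 56.6
pad 2471 rect c [528.9 179. ] size [ 97.  104.7] ang 72.5 mean [532.3 174.6   3.7] pca 167.6
pin_left_top 0.56 (247, 175) [ 0.5033 -0.2039  0.0886]
pin_right_top 0.7 (274, 206) [ 0.5616 -0.1964  0.0886]
carrier 0.7 (231, 208) [ 0.5464 -0.2664  0.0273]
carrier 0.57 (73, 233) [ 0.4382 -0.5317  0.0123]
```

View pics/w2.png

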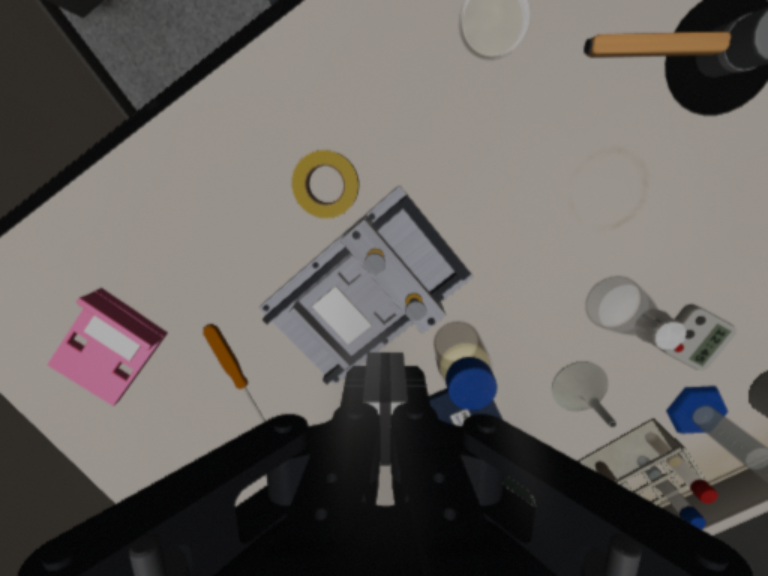

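```bash
python3 - <<'E'
from m import *
a=np.radians(97.4); R=np.array([[np.cos(a),-np.sin(a)],[np.sin(a),np.cos(a)]]); o=np.array([.541,-.2405])
for f in ['w1','w2','scene','side']:
    W=np.load(f+'.npz')['W']; P=seg(W,(.42,.66,-.4,-.08),(.002,.1)); L=np.c_[(P[:,:2]-o)@R,P[:,2]]*1000
    q=lambda k:np.round(np.percentile(L[k],[2,50,98],axis=0),1).tolist() if k.sum()>5 else None
    x,y,z=L.T
    print(f,'flange',q((x<15)&(x>-100)&(abs(y)<42)&(z>42)&(z<55)),'\n stop',q((x>70)&(x<110)&(abs(y)<40)&(z>30)),'\n capL',q((z>80)&(y>0)&(y<50)),'capR',q((z>80)&(y<0)&(y>-50)))
E
```

```text
w1 flange [[-66.4, -40.2, 42.4], [-59.5, 1.8, 49.4], [-57.5, 40.3, 51.8]] 
 stop [[93.0, -38.5, 31.1], [100.0, 1.1, 34.1], [105.1, 38.2, 35.8]] 
 capL [[35.1, 21.0, 83.9], [44.4, 30.0, 88.1], [52.6, 38.6, 89.7]] capR [[34.7, -36.5, 84.1], [44.8, -28.9, 88.2], [52.4, -21.2, 89.6]]
w2 flange [[-66.4, -40.3, 42.8], [-61.1, 0.8, 49.8], [-58.4, 40.2, 52.0]] 
 stop [[92.7, -38.9, 32.1], [98.5, 1.3, 34.0], [104.2, 38.5, 35.5]] 
 capL [[34.3, 20.8, 85.5], [43.0, 29.9, 88.1], [51.3, 38.6, 89.6]] capR [[34.3, -38.7, 85.1], [43.0, -29.7, 87.9], [51.6, -21.1, 89.4]]
scene flange [[-65.6, -39.7, 42.6], [-58.6, 1.1, 49.4], [-55.0, 39.2, 54.1]] 
 stop [[94.2, -39.4, 30.4], [101.8, -0.7, 34.8], [107.2, 35.4, 38.4]] 
 capL [[36.1, 19.3, 84.5], [46.0, 29.1, 89.5], [54.5, 36.9, 93.0]] capR [[37.0, -39.7, 86.0], [45.6, -30.7, 88.5], [53.5, -22.3, 91.7]]
side flange [[-69.0, -41.6, 42.2], [-61.4, 3.9, 48.9], [-54.6, 31.6, 53.1]] 
 stop [[92.6, -37.4, 30.3], [101.9, -1.5, 34.8], [106.6, 37.7, 37.4]] 
 capL [[33.8, 19.4, 85.1], [46.5, 26.3, 89.6], [52.4, 35.4, 92.1]] capR [[35.7, -41.5, 80.7], [47.4, -32.4, 88.2], [53.3, -23.5, 91.4]]
```

Fixture frame fixed: origin (541, −240.5) mm, yaw 97.4°. The flange's rear face is at x ≈ −65.5, so the carrier has about 38 mm to go. Caps at z 88 and stop at 34 match the given sizes. I'll go behind the flange now.

Request:
{"fn": "drive_tool", "kwargs": {"motion": [[15, -45, -20, -0.15], [28, -90, -40, -0.3], [42, -130, -70, -0.45], [51, -153, -110, -0.6], [51, -153, -150, -0.75], [51, -153, -190, -0.87], [51, -153, -230, -0.87], [51, -153, -248, -0.87], [51, -153, -249, -0.87], [51, -153, -249, -0.87], [51, -153, -249, -0.87]]}}

```text
time: 4.45
eef_pos: [0.5561, -0.3398, 0.0369]
ee_rot: [0.002, 0.659, 0.752, 0.0]
ft_force: [-0.1, 0.3, 0.4]
width: -0.001
```

Request:
{"fn": "drive_tool", "kwargs": {"motion": [[-4, 15, -3, 0], [-5, 22, -3, 0], [-6, 28, -3, 0], [-6, 33, -3, 0], [-7, 38, -3, 0], [-8, 43, -3, 0], [-8, 48, -3, 0], [-9, 53, -3, 0], [-9, 57, -3, 0], [-10, 60, -3, 0], [-10, 63, -3, 0], [-10, 65, -3, 0]]}}

```text
time: 5.65
eef_pos: [0.5447, -0.2743, 0.0309]
ee_rot: [0.0, 0.659, 0.752, -0.0]
ft_force: [0.9, 0.8, 0.1]
width: -0.0
```

Request:
{"fn": "drive_tool", "kwargs": {"motion": [[0, 1, 0, 0], [0, 2, 0, 0], [0, 3, 0, 0], [0, 3, 0, 0]]}}

```text
time: 6.05
eef_pos: [0.5447, -0.2715, 0.0309]
ee_rot: [-0.0, 0.659, 0.752, -0.0]
ft_force: [-1.2, 0.0, 0.3]
width: -0.0
```

```bash
python3 - <<'E'
from m import *
a=np.radians(97.4); R=np.array([[np.cos(a),-np.sin(a)],[np.sin(a),np.cos(a)]]); o=np.array([.541,-.2405])
for n in ['scene','side','wrist']:
    c=cam(n); W=cloud(c); save(c,n+'3.png'); P=seg(W,(.42,.66,-.4,-.08),(.002,.1)); L=np.c_[(P[:,:2]-o)@R,P[:,2]]*1000
    x,y,z=L.T
    for k in [(x<15)&(x>-100)&(abs(y)<42)&(abs(y)>22)&(z>44)&(z<53),(x>60)&(x<91)&(abs(y)<40)&(z>18)&(z<29)]:
        print(n,k.sum(),np.round(np.percentile(L[k],[2,50,98],axis=0),1).tolist() if k.sum()>5 else None)
E
```

```text
scene 20 [[-65.1, -41.2, 45.2], [-58.9, 27.3, 50.3], [-55.9, 39.0, 52.9]]
scene 2 None
side 14 [[-67.5, -41.9, 46.0], [-62.1, -32.6, 50.4], [-54.2, 31.3, 52.2]]
side 0 None
wrist 627 [[-64.8, -40.8, 44.2], [-59.4, -22.2, 49.5], [-58.1, 40.4, 51.0]]
wrist 0 None
```

View pics/wrist3.png

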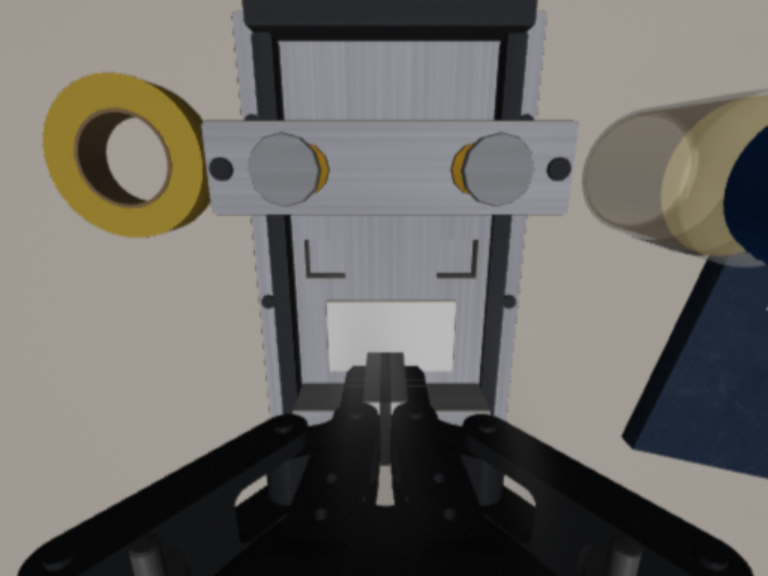

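```bash
python3 - <<'E'
from m import *
a=np.radians(97.4); R=np.array([[np.cos(a),-np.sin(a)],[np.sin(a),np.cos(a)]]); o=np.array([.541,-.2405])
c=cam('wrist');W=cloud(c); np.savez('w3.npz',W=W,**c)
t=np.array(manip.get_obs()['eef_pos']); print(t,((t[:2]-o)@R))
p=c['R']@t+c['t']; print('tcp px',c['fx']*p[0]/p[2]+c['cx'],c['fy']*p[1]/p[2]+c['cy'],p[2])
for f in ['w1','w2','w3']:
    d=np.load(f+'.npz');W=d['W'];I=d['img'].astype(int)
    L=np.concatenate([(W[...,:2]-o)@R,W[...,2:]],-1)*1000
    k=(I.min(-1)>190)&(abs(L[...,1])<40)&(L[...,0]>-80)&(L[...,0]<30)&(L[...,2]<35)
    print(f,'tile',k.sum(),np.round(np.percentile(L[k],[2,50,98],axis=0),1).tolist())
L3=L
for r in range(225,300,4): print(r,L3[r,210],d['img'][r,210], d['z_map'][r,257], L3[r,257])
E
```

```text
[ 0.5447 -0.2716  0.0309] [-0.0313  0.0004]
tcp px 257.84382345383756 223.956113493282 0.19142861759656318Traceback (most recent call last):
  File "<stdin>", line 10, in <module>
    return _quantile_unchecked(
        a, q, axis, out, overwrite_input, method, keepdims, weights)
    return _ureduce(a,
                    func=_quantile_ureduce_func,
    ...<5 lines>...
                    overwrite_input=overwrite_input,
                    method=method)
    r = func(a, **kwargs)
    result = _quantile(arr,
                       quantiles=q,
    ...<2 lines>...
                       out=out,
                       weights=wgt)
    slices_having_nans = np.isnan(arr[-1, ...])
                                  ~~~^^^^^^^^^
IndexError: index -1 is out of bounds for axis 0 with size 0
```

```bash
python3 - <<'E'
from m import *
a=np.radians(97.4); R=np.array([[np.cos(a),-np.sin(a)],[np.sin(a),np.cos(a)]]); o=np.array([.541,-.2405])
for f in ['w1','w2','w3']:
    d=np.load(f+'.npz');W=d['W'];I=d['img'].astype(int)
    L=np.concatenate([(W[...,:2]-o)@R,W[...,2:]],-1)*1000
    k=(I.min(-1)>165)&(I.max(-1)-I.min(-1)<20)&(abs(L[...,1])<40)&(L[...,0]>-80)&(L[...,0]<30)&(L[...,2]<35)
    print(f,'tile',k.sum(),np.round(np.percentile(L[k],[2,50,98],axis=0),1).tolist() if k.sum() else '')
np.set_printoptions(precision=1)
for r in range(225,290,4): print(r,L[r,215],d['img'][r,215],'|', L[r,257])
E
python3 - <<'E'
import cv2,numpy as np
a=cv2.imread('pics/scene.png');b=cv2.imread('pics/scene3.png')
f=lambda i:cv2.resize(i[210:350,350:540],None,fx=2,fy=2)
cv2.imwrite('pics/cmp.png',np.hstack([f(a),f(b)]))
E
```

```text
w1 tile 481 [[-56.8, -30.4, 23.9], [-39.9, -2.6, 27.4], [-25.9, 24.1, 29.0]]
w2 tile 461 [[-49.4, -20.5, 25.9], [-35.9, 6.8, 27.3], [-18.5, 26.6, 28.7]]
w3 tile 3328 [[-49.1, -29.8, 25.8], [-30.9, -2.6, 27.0], [-16.8, 27.0, 28.3]]
225 [-35.7  31.3  22.9] [144 144 152] | [-33.9   0.9  26.8]
229 [-37.8  31.1  25.2] [143 145 152] | [-37.3   0.9  26.1]
233 [-41.   31.2  25. ] [145 145 152] | [-40.    0.9  27. ]
237 [-44.9  31.6  23.5] [145 145 152] | [-21.1   1.1  72.6]
241 [-48.   31.7  23.8] [144 145 151] | [-21.1   1.1  77.3]
245 [-51.3  31.9  23.8] [144 146 152] | [-21.3   1.1  81.3]
249 [-54.2  31.9  24.5] [143 144 151] | [-20.8   1.1  86.5]
253 [-57.8  32.1  23.9] [145 145 151] | [-21.7   1.1  88.8]
257 [-58.2  31.4  29.1] [55 54 53] | [-21.1   1.1  93.6]
261 [-58.6  30.7  34. ] [57 55 55] | [-21.4   1.1  96.6]
265 [-58.8  30.   38.9] [57 56 56] | [-21.6   1.1  99.7]
269 [-59.3  29.4  43.2] [57 55 55] | [-21.7   1.1 102.7]
273 [-58.7  28.6  48.9] [82 80 81] | [-23.6   1.1 103. ]
277 [-60.5  28.4  50.7] [138 139 146] | [-25.1   1.1 103.7]
281 [-64.   28.6  50. ] [113 113 119] | [-28.5   1.1 101.6]
285 [-25.4  18.6 109. ] [15 14 16] | [-29.2   1.1 103.6]
289 [-25.2  18.2 111.9] [14 13 13] | [-32.5   1.1 101.9]
```

View pics/cmp.png

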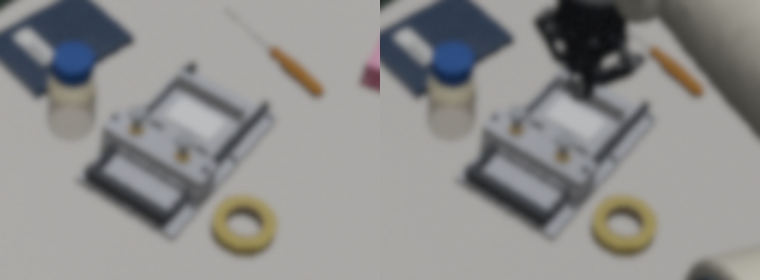

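The finger passed over the flange: the wrist depth map puts the visible fingertip near z 72, though the reported TCP is at 31. I'll check this with the fixed cameras before going lower.

```bash
python3 - <<'E'
from m import *
np.set_printoptions(precision=3,suppress=True)
t=np.array(manip.get_obs()['eef_pos'])
for n in ['scene','side']:
    c=cam(n);W=cloud(c); p=c['R']@t+c['t']; u,v=c['fx']*p[0]/p[2]+c['cx'],c['fy']*p[1]/p[2]+c['cy']; print(n,'tcp px',u,v,'z',p[2])
    u=int(round(u))
    for r in range(int(v)-34,int(v)+8,2): print(r,W[r,u],c['img'][r,u], W[r,u-3])
    cv2.imwrite('pics/%s4.png'%n,cv2.resize(c['img'][int(v)-60:int(v)+40,u-65:u+65,::-1],None,fx=3,fy=4))
a,b=cv2.imread('pics/scene4.png'),cv2.imread('pics/side4.png'); cv2.imwrite('pics/two.png',np.hstack([a,b]))
E
```

```text
scene tcp px 298.5559260208458 178.7887851644142 z 1.249621739869979
144 [ 0.537 -0.237  0.222] [15 17 18] [ 0.545 -0.234  0.218]
146 [ 0.535 -0.235  0.217] [17 19 21] [ 0.544 -0.233  0.211]
148 [ 0.535 -0.238  0.206] [14 16 16] [ 0.543 -0.234  0.203]
150 [ 0.534 -0.237  0.2  ] [16 18 21] [ 0.555 -0.251  0.175]
152 [ 0.551 -0.262  0.161] [14 14 17] [ 0.555 -0.252  0.165]
154 [ 0.549 -0.261  0.154] [16 18 18] [ 0.554 -0.253  0.157]
156 [ 0.547 -0.26   0.147] [18 18 19] [ 0.554 -0.254  0.146]
158 [ 0.548 -0.262  0.136] [17 19 20] [ 0.552 -0.252  0.14 ]
160 [ 0.553 -0.271  0.116] [21 23 25] [ 0.556 -0.259  0.124]
162 [ 0.549 -0.267  0.113] [22 23 24] [ 0.553 -0.257  0.118]
164 [ 0.547 -0.266  0.107] [59 60 60] [ 0.553 -0.257  0.109]
166 [ 0.543 -0.261  0.104] [84 86 86] [ 0.556 -0.264  0.092]
168 [ 0.541 -0.26   0.096] [58 59 59] [ 0.556 -0.264  0.082]
170 [ 0.541 -0.261  0.087] [56 57 58] [ 0.551 -0.26   0.079]
172 [ 0.54  -0.261  0.077] [69 70 71] [ 0.551 -0.26   0.069]
174 [ 0.56  -0.292  0.026] [140 142 145] [ 0.566 -0.283  0.029]
176 [ 0.553 -0.284  0.028] [179 181 183] [ 0.561 -0.
[... 934 characters left out ...]
 [ 0.555 -0.267  0.091]
182 [ 0.544 -0.266  0.085] [46 47 43] [ 0.555 -0.266  0.084]
184 [ 0.544 -0.261  0.079] [49 49 51] [ 0.554 -0.267  0.077]
186 [ 0.544 -0.258  0.073] [36 39 41] [ 0.56  -0.418  0.012]
188 [ 0.545 -0.299  0.05 ] [86 91 92] [ 0.555 -0.302  0.049]
190 [ 0.545 -0.298  0.043] [79 83 87] [ 0.555 -0.298  0.043]
192 [ 0.544 -0.291  0.038] [69 75 79] [ 0.555 -0.299  0.035]
194 [ 0.544 -0.305  0.025] [78 84 88] [ 0.555 -0.301  0.027]
196 [ 0.541 -0.203  0.059] [137 145 154] [ 0.551 -0.213  0.055]
198 [ 0.54  -0.187  0.059] [131 134 147] [ 0.55  -0.19   0.057]
200 [ 0.54  -0.182  0.054] [94 97 99] [ 0.549 -0.183  0.053]
202 [ 0.54  -0.183  0.047] [78 79 84] [ 0.549 -0.178  0.048]
```

View pics/two.png

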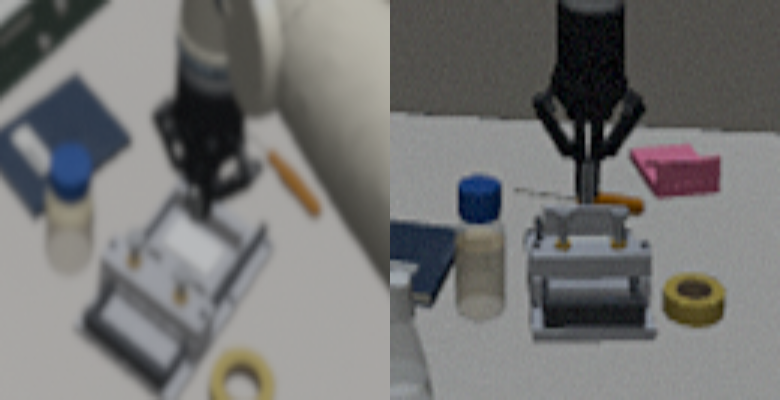

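All three cameras agree that the real fingertips are about 41 mm above the reported TCP. From here I'll use tip z = reported z + 41 and check it again lower down. Backing off over the flange, then going down.

Request:
{"fn": "drive_tool", "kwargs": {"motion": [[5, -36, 0, 0], [9, -72, 0, 0], [9, -72, 0, 0], [9, -72, -12, 0], [9, -72, -24, 0], [9, -72, -34, 0], [9, -72, -39, 0], [9, -72, -39, 0], [9, -72, -39, 0]]}}

```text
time: 7.25
eef_pos: [0.5539, -0.3433, -0.0079]
ee_rot: [0.0, 0.659, 0.752, 0.0]
ft_force: [-0.2, -0.2, 0.5]
width: -0.002
```

```bash
cat >> m.py <<'E'
a=np.radians(97.4); RF=np.array([[np.cos(a),-np.sin(a)],[np.sin(a),np.cos(a)]]); oF=np.array([.541,-.2405])
def loc(W): return np.concatenate([(W[...,:2]-oF)@RF,W[...,2:]],-1)*1000
def tip(n='wrist'):
    c=cam(n);W=cloud(c);L=loc(W); t=loc(np.array(manip.get_obs()['eef_pos'])); print('tcp',t)
    for r in range(224,262,3): print(r,L[r,257],L[r,250])
    return c,L
E
python3 - <<'E'
from m import *
np.set_printoptions(precision=1,suppress=True)
c,L=tip()
x,y,z=L.reshape(-1,3).T; k=(abs(y)<42)&(abs(y)>22)&(x>-90)&(x<0)&(z>45)&(z<53); print(np.percentile(x[k],[2,50,98]))
E
```

```text
tcp [-103.8    0.3   -7.5]
224 [-94.9   1.2  12.3] [-94.6   5.4  13.1]
227 [-97.1   1.2  11.8] [-97.1   5.5  11.9]
230 [-98.5   1.2  13.1] [-99.3   5.5  11.5]
233 [-100.8    1.1   12.5] [-101.2    5.5   11.8]
236 [-93.7   1.2  31.6] [-93.2   5.   32.7]
239 [-93.    1.2  36.6] [-93.9   5.   34.8]
242 [-94.1   1.2  37.8] [-93.7   4.9  38.7]
245 [-93.4   1.2  42.6] [-93.    4.8  43.3]
248 [-93.4   1.2  45.7] [-94.1   4.7  44.6]
251 [-94.1   1.2  47.5] [-93.2   4.6  49.2]
254 [-93.7   1.3  51.3] [-93.4   4.6  51.7]
257 [-93.7   1.3  54. ] [-93.6   4.5  54.3]
260 [-93.6   1.3  56.9] [-93.9   4.5  56.4]
[-66.1 -61.8 -58.5]
```

Request:
{"fn": "drive_tool", "kwargs": {"motion": [[-2, 15, 0, 0], [-3, 24, 0, 0], [-4, 30, 0, 0], [-5, 36, 0, 0], [-6, 42, 0, 0], [-6, 48, 0, 0], [-7, 53, 0, 0], [-8, 58, 0, 0], [-8, 62, 0, 0], [-8, 65, 0, 0], [-9, 67, 0, 0], [-9, 68, 0, 0]]}}

```text
time: 8.5
eef_pos: [0.5457, -0.2776, -0.0074]
ee_rot: [0.003, 0.66, 0.752, -0.001]
ft_force: [3.8, -10.7, 0.2]
width: -0.0
```

```bash
python3 - <<'E'
from m import *
np.set_printoptions(precision=1,suppress=True)
o=manip.get_obs();print(o['ft_force'],loc(o['eef_pos']))
c=cam('wrist');L=loc(cloud(c))
x,y,z=L.reshape(-1,3).T; k=(abs(y)<42)&(abs(y)>22)&(x>-90)&(x<20)&(z>45)&(z<53); print(np.percentile(x[k],[2,50,98]))
E
```

```text
[  3.8 -10.7   0.2] [-37.4   0.2  -7.4]
[-26.8 -21.8 -18.8]
```

Request:
{"fn": "drive_tool", "kwargs": {"motion": [[0, 1, 0, 0], [0, 1, 0, 0], [0, 1, 0, 0], [1, -12, 0, 0], [2, -30, 30, 0], [2, -30, 75, 0], [2, -10, 120, 0], [0, 40, 160, -0.1], [-10, 90, 180, -0.2], [-20, 140, 180, -0.3], [-30, 190, 180, -0.45], [-40, 240, 180, -0.57]]}}

```text
time: 9.75
eef_pos: [0.5081, -0.0554, 0.1714]
ee_rot: [-0.001, 0.846, 0.534, -0.0]
ft_force: [1.9, 0.7, -0.2]
width: -0.002
```

```bash
cat > mal.py <<'E'
from m import *
def mallet(W,I=None):
    H=seg(W,(.45,.6,.1,.25),(.069,.08)); 
    (hc,hr)=cv2.minEnclosingCircle((H[:,:2]*1000).astype(np.float32)); hc=np.array(hc)
    P=seg(W,(.4,.62,.0,.29),(.04,.053)); d=np.linalg.norm(P[:,:2]*1000-hc,axis=1); P=P[(d>32)&(d<145)]
    l=cv2.fitLine((P[:,:2]*1000).astype(np.float32),cv2.DIST_HUBER,0,.01,.01).ravel()
    v=l[:2]*np.sign(l[:2]@(hc-l[2:])); off=(hc-l[2:])@np.array([-v[1],v[0]])
    s=(P[:,:2]*1000-hc)@v
    print('head',np.round(hc,1),'r',round(hr,1),'yaw',round(np.degrees(np.arctan2(v[1],v[0])),1),'head off line',round(off,1),'handle s',np.round(np.percentile(s,[1,99]),1),'grip48',np.round(l[2:]+v*((hc-l[2:])@v-48),1),'ztop',np.round(np.median(P[:,2])*1000,1),len(P))
E
python3 - <<'E'
from mal import *
for f in ['scene','side','w1']: mallet(np.load(f+'.npz')['W'])
c=cam('wrist'); W=cloud(c); np.savez('w5.npz',W=W,**c); mallet(W)
k=(c['img'].max(-1)<40)&(W[...,0]>.4)&(W[...,0]<.62)&(W[...,1]>.08)&(W[...,1]<.272)&(W[...,2]<.01)&(W[...,2]>.0015)
print('pad',cv2.minEnclosingCircle((W[k][:,:2]*1000).astype(np.float32)))
L=loc(cloud(c));x,y,z=L.reshape(-1,3).T; k=(abs(y)<42)&(x>-90)&(x<20)&(z>45)&(z<53); print(np.percentile(x[k],[2,50,98]) if k.any() else '')
print(manip.get_obs()['eef_pos'],manip.get_obs()['ee_rot']); save(c,'w5.png')
E
```

```text
head [525.7 180.4] r 22.5 yaw 59.0 head off line -4.0 handle s [-138.8  -32.2] grip48 [497.5 141.4] ztop 48.7 230
head [526.7 180.8] r 22.9 yaw 59.6 head off line -6.5 handle s [-137.2  -32.9] grip48 [496.8 142.6] ztop 49.1 178
head [525.  179.9] r 21.9 yaw 58.4 head off line -1.1 handle s [-140.6  -32.6] grip48 [498.9 139.6] ztop 48.3 798Traceback (most recent call last):
  File "<stdin>", line 3, in <module>
  File "mal.py", line 6, in mallet
    l=cv2.fitLine((P[:,:2]*1000).astype(np.float32),cv2.DIST_HUBER,0,.01,.01).ravel()
      ~~~~~~~~~~~^^^^^^^^^^^^^^^^^^^^^^^^^^^^^^^^^^^^^^^^^^^^^^^^^^^^^^^^^^^^
cv2.error: OpenCV(4.12.0) /io/opencv/modules/imgproc/src/linefit.cpp:50: error: (-215:Assertion failed) count > 0 in function 'fitLine2D_wods'
```

Request:
{"fn": "drive_tool", "kwargs": {"motion": [[-2, 45, -10, -0.05], [-4, 95, -20, -0.1], [-6, 145, -40, -0.1], [-8, 180, -60, -0.1], [-8, 195, -70, -0.1], [-8, 195, -70, -0.1], [-8, 195, -70, -0.1]], "hand": -1, "newtons": 100}}

```text
time: 10.5
eef_pos: [0.501, 0.1369, 0.1016]
ee_rot: [-0.0, 0.87, 0.494, -0.001]
ft_force: [-0.6, 0.2, -0.2]
width: 0.998
```

```bash
python3 - <<'E'
from mal import *
c=cam('wrist'); W=cloud(c); np.savez('w5.npz',W=W,**c); save(c,'w5.png')
try: mallet(W)
except Exception as e: print(e)
P=seg(W,(.4,.62,.0,.29),(.044,.052)); rect(P,'handle')
o=manip.get_obs(); print(o['eef_pos'],o['ee_rot'])
p=c['R']@(np.array(o['eef_pos'])+[0,0,-.03])+c['t']; print(c['fx']*p[0]/p[2]+c['cx'],c['fy']*p[1]/p[2]+c['cy'])
for f in ['scene','side','w1']:
    d=np.load(f+'.npz');W=d['W']; I=d['img']
    k=((I.max(-1)<38)&(W[...,0]>.44)&(W[...,0]<.61)&(W[...,1]>.12)&(W[...,1]<.264)&(W[...,2]<.012)).astype(np.uint8)
    cn=max(cv2.findContours(k,0,1)[0],key=cv2.contourArea).reshape(-1,2); q=W[cn[:,1],cn[:,0],:2]*1000
    h=cv2.convexHull(q.astype(np.float32)); print(f,'pad',cv2.fitEllipse(h),cv2.minEnclosingCircle(h))
E
```

```text
head [525.3 180. ] r 21.8 yaw 59.0 head off line -1.0 handle s [-137.7  -32.6] grip48 [499.8 139.3] ztop 48.5 1821
handle 1918 rect c [493.3 128.7] size [163.4  19. ] ang 60.4 mean [484.4 113.6  48.2] pca 58.4
[0.5015 0.1365 0.1023] [ 0.0002  0.87    0.493  -0.    ]
257.46399874962793 208.86121669451398
scene pad ((529.515625, 187.89370727539062), (96.7229232788086, 98.5929183959961), 32.59031295776367) ((529.0819091796875, 188.7449951171875), 48.95777893066406)
side pad ((530.8674926757812, 188.8828887939453), (104.97528076171875, 105.44146728515625), 34.12041473388672) ((531.5860595703125, 188.72528076171875), 54.20866775512695)
w1 pad ((515.4091186523438, 189.7154998779297), (58.46952438354492, 97.01588439941406), 144.75733947753906) ((524.9761352539062, 184.21475219726562), 50.24964141845703)
```

View pics/w5.png

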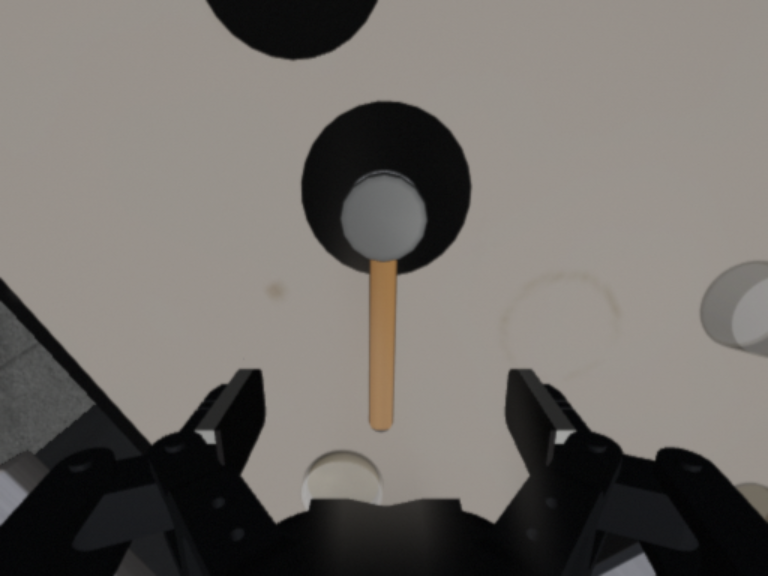

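Request:
{"fn": "drive_tool", "kwargs": {"motion": [[-1, 2, -40, 0], [-2, 3, -80, 0], [-2, 3, -110, 0], [-2, 3, -122, 0], [-2, 3, -122, 0]]}}

```text
time: 11.05
eef_pos: [0.4985, 0.1392, -0.0212]
ee_rot: [-0.0, 0.87, 0.493, -0.001]
ft_force: [-0.3, 0.5, 0.8]
width: 0.996
```

Request:
{"fn": "drive_tool", "kwargs": {"motion": [[0, 0, 0, 0], [0, 0, 0, 0], [0, 0, 0, 0], [0, 0, 0, 0], [0, 0, 0, 0], [0, 0, 0, 0], [0, 0, 0, 0], [0, 0, 0, 0]], "hand": 1, "newtons": 100}}

```text
time: 11.85
eef_pos: [0.4997, 0.1407, -0.0194]
ee_rot: [0.0, 0.87, 0.493, 0.001]
ft_force: [-0.8, -0.4, 6.3]
width: 0.173
```

Request:
{"fn": "drive_tool", "kwargs": {"motion": [[0, 0, 15, 0], [0, 0, 40, 0], [0, 0, 70, 0], [0, 0, 105, 0], [5, -20, 125, 0], [12, -50, 130, 0.1], [20, -90, 130, 0.2], [28, -130, 130, 0.3], [36, -170, 130, 0.4], [44, -210, 130, 0.5], [52, -250, 130, 0.6], [58, -290, 130, 0.67]]}}

```text
time: 13.05
eef_pos: [0.5567, -0.1509, 0.1092]
ee_rot: [-0.001, 0.658, 0.753, -0.0]
ft_force: [0.7, -0.1, -3.4]
width: 0.175
```

Request:
{"fn": "drive_tool", "kwargs": {"motion": [[5, -40, 0, 0], [9, -65, 0, 0], [13, -85, 0, 0], [14, -92, 0, 0], [14, -92, 0, 0], [14, -92, 0, 0]]}}

```text
time: 13.65
eef_pos: [0.5709, -0.2404, 0.1095]
ee_rot: [-0.001, 0.659, 0.752, 0.0]
ft_force: [0.4, 0.0, -3.8]
width: 0.173
```

```bash
python3 - <<'E'
from m import *
np.set_printoptions(precision=1,suppress=True)
c=cam('wrist'); W=cloud(c); np.savez('w6.npz',W=W,**c); save(c,'w6.png')
o=manip.get_obs(); print(o['eef_pos']*1000,o['ee_rot'],o['width'],o['ft_force'],loc(o['eef_pos']))
L=loc(W)
for n in ['wrist','side','scene']:
    if n!='wrist': c=cam(n); L=loc(cloud(c))
    x,y,z=L.reshape(-1,3).T
    k=(x>10)&(x<80)&(y>-70)&(y<10)&(z>150)&(z<225); Q=L.reshape(-1,3)[k]
    if n=='wrist': np.save('q.npy',Q)
    print(n,k.sum(),np.percentile(Q,[1,25,50,75,99],axis=0).tolist())
    if k.sum()>20: 
        zt=Q[Q[:,2]>np.percentile(Q[:,2],50)-3]; print('circle',cv2.minEnclosingCircle(zt[:,:2].astype(np.float32)))
E
```

```text
[ 571.  -240.2  109.7] [-0.   0.7  0.8  0. ] 0.17418492389577422 [-0.2 -0.5 -3.5] [ -3.6 -29.8 109.7]
wrist 16485 [[11.386715038354128, -48.78793431308293, 171.7899888551481], [30.098907494117014, -38.86199529745448, 201.9986391393349], [42.88102476663297, -29.311293183936055, 202.55772791411147], [53.32971495205409, -19.406723789884186, 203.2772008270279], [65.0772087103514, -9.300706937306964, 224.27005314362182]]
circle ((34.342769622802734, -28.55811309814453), 31.01445960998535)
side 308 [[10.290114983524672, -53.21030844316338, 150.4073730504859], [51.27439868040502, -43.84893141606318, 167.86394805712405], [59.334777787511015, -32.80193655441862, 185.39982315282472], [63.53545986346304, -21.70512654146475, 200.27623827769156], [67.92255895514116, -9.523003397091742, 219.94267729240204]]
circle ((32.1899528503418, -34.981449127197266), 38.27290344238281)
scene 347 [[10.217840813144996, -62.903971505471354, 152.29069555481973], [39.30460983065628, -35.92699953332339, 176.72219067774387], [54.36537256898804, -24.58755567181279, 197.58937530848897], [63.504093549382645, -15.133835713913932, 204.17250867366317], [68.15121272333526, -8.342123863412189, 222.48001331778116]]
circle ((26.886245727539062, -31.470060348510742), 41.581825256347656)
```

View pics/w6.png

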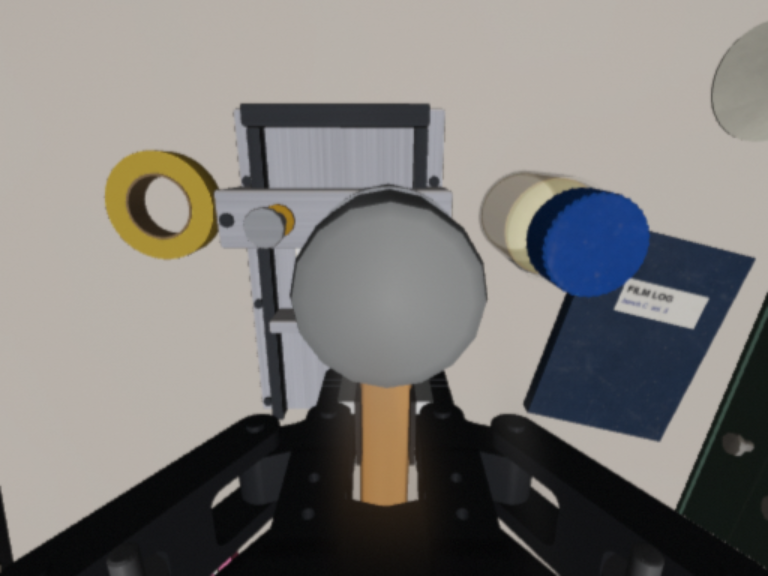

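Mallet head centred at fixture (43.3, −29.1), with its top level at 202.6, so the face is at 132.6 (reported z + 23). It is well aligned over the right pin, so I'll strike.

Request:
{"fn": "drive_tool", "kwargs": {"motion": [[0, -1, -12, 0], [0, -1, -18, 0], [0, -1, -50, 0], [0, -1, -67, 0], [0, -1, -68, 0], [0, -1, -68, 0]]}}

```text
time: 14.4
eef_pos: [0.5711, -0.2422, 0.0414]
ee_rot: [-0.0, 0.659, 0.752, 0.0]
ft_force: [1.2, 0.3, -0.5]
width: 0.175
```

Request:
{"fn": "drive_tool", "kwargs": {"motion": [[0, 0, 30, 0], [-20, -2, 69, 0], [-45, -5, 69, 0], [-58, -8, 69, 0], [-60, -8, 69, 0], [-60, -8, 69, 0]]}}

```text
time: 15.0
eef_pos: [0.5103, -0.25, 0.109]
ee_rot: [-0.001, 0.66, 0.752, -0.0]
ft_force: [0.1, -0.0, -2.8]
width: 0.17
```

```bash
cat > chk.py <<'E'
from m import *
np.set_printoptions(precision=1,suppress=True)
o=manip.get_obs(); print(o['time'],o['eef_pos']*1000,loc(o['eef_pos']),o['width'],o['ft_force'])
for n in ['wrist','scene','side']:
    c=cam(n); L=loc(cloud(c)); 
    if n=='wrist': save(c,'w7.png')
    x,y,z=L.reshape(-1,3).T
    for nm,y0 in (('L',30),('R',-30)):
        k=(abs(x-43)<11)&(abs(y-y0)<11)&(z>57.5)&(z<100); print(n,nm,k.sum(),np.percentile(z[k],[5,50,95]) if k.sum() else '')
    k=(x>5)&(x<90)&(abs(y)<60)&(z>150)
    if n=='wrist':
        zt=np.median(z[k&(z>190)&(z<215)]); Q=L.reshape(-1,3)[k&(abs(z-zt)<3)&(x>21)]; print('head top',zt,np.percentile(Q,[.5,50,99.5],axis=0).tolist())
        A=np.c_[Q[:,:2],np.ones(len(Q))]; print('tilt',np.linalg.lstsq(A,Q[:,2],rcond=None)[0])
E
python3 chk.py
```

```text
15.0 [ 510.3 -250.   109. ] [ -5.5  31.6 109. ] 0.17049671116283308 [ 0.1 -0.  -2.8]
wrist L 0 
wrist R 512 [64.  65.8 66.9]
head top 203.26585830947536 [[21.600315753964967, 12.352684311806815, 200.62025408315324], [43.22953170573011, 32.334915686150964, 203.27800140009802], [61.57242364860063, 52.34085612513743, 204.94845829089346]]
tilt [  0.  -0. 203.]
scene L 58 [58.3 81.4 91. ]
scene R 37 [58.2 65.9 68.5]
side L 50 [58.8 76.3 90.7]
side R 27 [57.8 64.8 67.8]
```

Right pin's cap is now at 65.8, fully down. The left strike is next, with a small correction.

Request:
{"fn": "drive_tool", "kwargs": {"motion": [[2, 2, -12, 0], [2, 2, -18, 0], [2, 2, -50, 0], [2, 2, -67, 0], [2, 2, -68, 0], [2, 2, -68, 0], [2, 2, -40, 0], [2, 0, 0, 0], [0, 0, 20, 0], [0, 0, 20, 0]]}}

```text
time: 16.15
eef_pos: [0.5126, -0.2512, 0.1348]
ee_rot: [0.003, 0.659, 0.752, 0.001]
ft_force: [1.0, -1.2, -3.2]
width: 0.174
```

```bash
python3 chk.py
```

```text
16.15 [ 512.6 -251.2  134.8] [ -7.   29.6 134.8] 0.17413035068588398 [ 1.  -1.2 -3.2]
wrist L 0 
wrist R 415 [64.3 65.7 66.8]
head top 202.54932913271796 [[55.74467941426871, 15.294139168359866, 199.61624786042793], [60.866779958737425, 29.925791295989946, 202.4495597507451], [62.45175869915729, 44.7043315418008, 205.5099459068208]]
tilt [ -0.1   0.  209.1]
scene L 37 [58.  66.1 69.7]
scene R 34 [58.4 66.2 68.7]
side L 28 [57.8 64.1 68.8]
side R 29 [57.9 64.5 68.8]
```

Both pins' caps are at about 66. Carrying the mallet back to the pad.

Request:
{"fn": "drive_tool", "kwargs": {"motion": [[-1, 20, 0, 0], [-1, 50, 0, -0.05], [-2, 90, 0, -0.15], [-3, 130, 0, -0.25], [-4, 170, 0, -0.35], [-5, 210, 0, -0.45], [-6, 250, 0, -0.55], [-7, 290, 0, -0.65], [-8, 330, -5, -0.67], [-8, 365, -20, -0.67], [-8, 388, -45, -0.67], [-8, 398, -75, -0.67]]}}

```text
time: 17.5
eef_pos: [0.5019, 0.1499, 0.0532]
ee_rot: [-0.001, 0.869, 0.494, -0.001]
ft_force: [1.3, -1.0, -4.1]
width: 0.174
```

Request:
{"fn": "drive_tool", "kwargs": {"motion": [[0, 0, -20, 0], [0, 0, -40, 0], [0, 0, -50, 0], [0, 0, -50, 0], [0, 0, -50, 0]]}}

```text
time: 18.0
eef_pos: [0.5029, 0.1474, 0.0056]
ee_rot: [-0.0, 0.87, 0.493, -0.0]
ft_force: [0.8, 0.2, -1.4]
width: 0.175
```

```bash
python3 - <<'E'
from m import *
o=manip.get_obs(); print(o['eef_pos']*1000,o['ee_rot'],o['ft_force'])
c=cam('wrist'); W=cloud(c); save(c,'w8.png')
Q=W.reshape(-1,3)*1000; k=(Q[:,0]>490)&(Q[:,0]<570)&(Q[:,1]>155)&(Q[:,1]<240)&(Q[:,2]>70)&(Q[:,2]<125); Q=Q[k]; zt=np.median(Q[:,2]); Q=Q[abs(Q[:,2]-zt)<4]
print('top',zt,cv2.minEnclosingCircle(Q[:,:2].astype(np.float32)),'tilt',np.linalg.lstsq(np.c_[Q[:,:2],np.ones(len(Q))],Q[:,2],rcond=None)[0])
E
```

```text
[502.901  147.4102   5.5794] [-0.0001  0.8699  0.4932 -0.0004] [ 0.7929  0.2089 -1.4156]
top 99.87799173707037 ((519.255615234375, 179.10704040527344), 32.4479866027832) tilt [ 0.0098  0.0032 93.8817]
```

Request:
{"fn": "drive_tool", "kwargs": {"motion": [[0, 0, -12, 0], [0, 0, -20, 0], [0, 0, -23, 0], [0, 0, -25, 0], [0, 0, -26, 0], [0, 0, -26, 0]]}}

```text
time: 18.65
eef_pos: [0.5034, 0.1476, -0.0199]
ee_rot: [0.0, 0.87, 0.493, 0.0]
ft_force: [0.3, -0.7, -3.2]
width: 0.173
```

Request:
{"fn": "drive_tool", "kwargs": {"motion": [[0, 0, -1, 0], [0, 0, -1, 0]]}}

```text
time: 18.85
eef_pos: [0.5035, 0.1476, -0.0201]
ee_rot: [0.0, 0.87, 0.493, 0.0]
ft_force: [-3.9, -1.9, 3.4]
width: 0.175
```

Contact: the z force went from −3.2 to +3.4. Releasing and retreating.

Request:
{"fn": "drive_tool", "kwargs": {"motion": [[0, 0, 0, 0], [0, 0, 0, 0], [0, 0, 0, 0], [0, 0, 0, 0], [0, 0, 0, 0], [0, 0, 0, 0]], "hand": -1}}

```text
time: 19.45
eef_pos: [0.5031, 0.1476, -0.0213]
ee_rot: [-0.0, 0.87, 0.493, 0.0]
ft_force: [-0.5, 0.5, 0.3]
width: 0.999
```

Request:
{"fn": "drive_tool", "kwargs": {"motion": [[0, 0, 12, 0], [0, 0, 35, 0], [0, 0, 70, 0], [0, 0, 115, 0], [0, 0, 140, 0], [0, 0, 140, 0], [0, 0, 140, 0]]}}

```text
time: 20.15
eef_pos: [0.5035, 0.1477, 0.1199]
ee_rot: [0.0, 0.87, 0.493, 0.001]
ft_force: [-0.2, 0.2, -0.5]
width: 0.999
```

```bash
python3 chk.py; python3 - <<'E'
from mal import *
c=cam('wrist'); W=cloud(c); save(c,'w9.png'); mallet(W)
c=cam('scene'); W=cloud(c); save(c,'s9.png'); mallet(W)
L=loc(W).reshape(-1,3);x,y,z=L.T; k=(abs(y)<42)&(x>-90)&(x<20)&(z>44)&(z<54); print('flange',np.percentile(x[k],[2,50,98]))
E
```

```text
20.15 [503.5 147.7 119.9] [389.8 -12.8 119.9] 0.9988088799203303 [-0.2  0.2 -0.5]
wrist L 0 
wrist R 0 
head [528.  187.7] r 22.0 yaw 59.1 head off line -0.6 handle s [-137.9  -32.4] grip48 [502.8 146.8] ztop 48.4 1667
head [528.2 189.7] r 22.0 yaw 59.0 head off line -2.5 handle s [-139.7  -32.9] grip48 [501.3 149.9] ztop 48.9 232
flange [-25.4746 -21.7698 -18.8143]
  return _methods._mean(a, axis=axis, dtype=dtype,
  ret = ret.dtype.type(ret / rcount)
Traceback (most recent call last):
  File "chk.py", line 12, in <module>
    zt=np.median(z[k&(z>190)&(z<215)]); Q=L.reshape(-1,3)[k&(abs(z-zt)<3)&(x>21)]; print('head top',zt,np.percentile(Q,[.5,50,99.5],axis=0).tolist())
                                                                                                       ~~~~~~~~~~~~~^^^^^^^^^^^^^^^^^^^^^^^
IndexError: index -1 is out of bounds for axis 0 with size 0
```

View pics/w9.png

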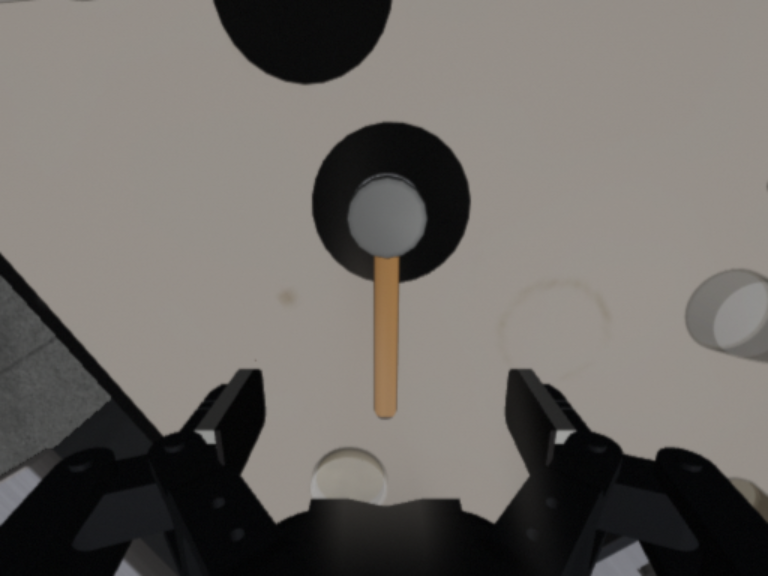

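View pics/s9.png

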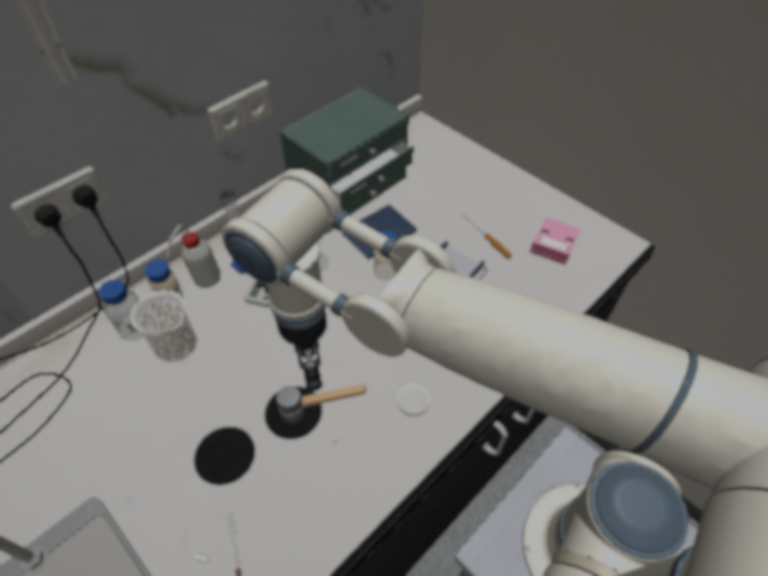

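The mallet stands upright near the pad's centre, with its head at wrist pixel (388,217) inside the black disc, and the gripper is clear. Handing in.

```bash
python3 -c "
from cell import manip
print(manip.sign_off())"
```

```text
the job is handed in; nothing more can be done
None
```

I pushed the carrier home, struck both pins down with one blow each (right, then left), stood the mallet back on its pad and let go. The job was handed in at about 20 s of the 61 s allowed; sign-off reported no verdict.

**Last checks**
- **Carrier:** the flange's rear face is at about −26 mm in the fixture frame, against −27 when home. The push ended with 10.7 N against the stop.
- **Pins:** both caps measured about 66 mm above the bench, the fully-down height. The left pin's figure comes from the two fixed cameras only (66.1 and 64.1 mm), because the head hid it from the wrist camera. I did not measure pin speed; the mallet was commanded down at about 0.3 m/s.
- **Mallet:** it stands upright, with its head about 3 mm from the estimated pad centre. The gripper is open and clear.
- **Bystanders:** I did not re-measure them. The tape roll, bottle and notebook had not shifted in the wrist view before the strikes. In the final pictures the petri dish and flask are upright, but the arm hides much of the fixture area.

**What disagreed**
- **Fingertip height:** the real fingertips sit about 41 mm higher than the reported TCP, as all three cameras showed. My first push therefore passed over the flange without touching it. I allowed for the offset from then on.
- **Final script error:** my last pin-check script stopped with an error because the fixture was out of the wrist camera's view. The pin heights above are from the check right after the second strike.

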